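# Vent and remove the pressure cap of a bench cooler

### The arm

A 7-joint arm with a two-finger parallel gripper is mounted at the origin on the work surface. World frame = base frame: x ahead of the robot, y to its left, z up, the work surface at z = 0. Lengths are in m, angles in rad, forces in N, time in s.
With the tool pointing down it reaches from about 0.425 to 0.925 m from the base axis. Payload 6.8 kg.
Tool frame: the origin (TCP) lies on the centre line of the jaws, within the pads' length; the fingertips stand 19 mm ahead of it and the grasp point (between the pads) is the TCP (tcp_to_tips is the distance from the TCP to the fingertips, in m); x points along the fingers, y is the direction in which the jaws open and shut, and the axes are right-handed (so a half turn about x gives the same grasp; the last joint's range is limited). The gripper opens to 85 mm and grips with 20 to 120 N. Pads are 22 mm wide; open, the fingers measure 114 mm over their backs; the gripper's body (76 mm by 85 mm) begins 54 mm behind the grasp point. The pads swing forward as they close: fully open they stand 13 mm farther back than shut.
Start: joints at [1.143, 0.477, 0.022, 1.555, -0.011, 1.109, -0.083], TCP at [0.212, -0.641, 0.25] pointing down, gripper open.
Joint ranges: [-2.96, 2.96], [-0.34, 2.1], [-1.41, 1.46], [0.24, 2.44], [-1.37, 4.51], [0.17, 1.92], [-2.96, 2.96]. Speed limits (rad/s): [2.39, 2.39, 3.14, 3.14, 3.14, 3.14, 3.14].

### API

Orientations are given as a unit quaternion [w, x, y, z].
In Python, from station import get_obs, read_camera, hand_in, spot_in, cut_out, tcp_to_tips gives the robot as it stands.
- The arm moves only by the shell command python3 -m jog 'ROWS' [FORCE]. ROWS is JSON, a list of rows, each an object of numbers: "gripper": the closure, from 0 (fully open) to 1 (shut); "dx", "dy", "dz": the shift along the world's x, y, z in m; "rx", "ry", "rz": the turn, a rotation vector about the world's x, y, z in degrees. In form: [{"gripper": .., "dx": .., "dy": .., "dz": .., "rx": .., "ry": .., "rz": ..}, ...]. A call has 1 to 10 rows; each row is the pose to reach, as a shift and turn from the pose commanded when the call began; what a row does not reach only later rows make up. A row lasts 1/10 s, in which the tool goes at most 50 mm and 8.59 degrees, less where a joint would pass 70% of its speed; a pose out of reach is approached as far as the arm can. A call with a gripper value outside its range is refused whole. The fingers move at their own pace and stop on an object; FORCE is the grip in N (left out, the last holds). Time passes only in rows, so rows that repeat a pose let the fingers close. It gives the time, the measured TCP pose, the force and the opening at its end, in the units of the state.
- get_obs(): the state, without advancing time (a new reading comes with each control period).
- read_camera(name): name is "scene" or "side" or "wrist"; returns a dict with "pixels" (384x512x3 uint8, blue, green, red), "range_z" (384x512 float32, m along the optical axis (not along the pixel's ray), 0 where there is no reading), "camera_matrix" (3x3 intrinsics, pixels), "D" ([k1, k2, p1, p2, k3] as OpenCV has them; the pictures are not rectified), "cam_to_world" (4x4, takes a point from camera to world coordinates). Camera axes: x right, y down, z forward; pixel columns grow to the right and rows downward; lengths in m; the calibration is good to about 2 mm. A picture is of the moment at which its call begins.
- hand_in(): hands the job in, once; it reports no verdict.
Trained networks look in the newest picture that a camera, given by its name, has taken for a name from the list of things; names that differ only in an ending like _2 or _b are one class to them, and where a whole thing is asked for, a point or a joint stands for the part that bears it (a point fixed in the world has none). Each returns a list of dicts, best first, with "conf" (0 to 1); they miss things now and then, are a little off and sometimes report something else, mostly with a low value. They report only what shows in the picture. A call takes as long as a camera call.
- spot_in(camera, label): "box" ([centre column, centre row, width, height] in pixels, round what is visible of it).
- cut_out(camera, label): "mask" (384x512 bool, what is visible of it) and "box" ([centre column, centre row, width, height] in pixels, round what is visible of it).
The state is a dict: "t": time; "q": joint angles; "joint_vel": joint speeds; "joint_torque": joint torques, N m; "eef_pos": TCP position; "tool_rot": TCP orientation; "contact_force": force on the tool from outside, world axes, zero at the start; "torque": the same for the moment, N m; "gripper_width": opening from 0.0 (shut) to 1.0 (fully open).
Only numpy, scipy, OpenCV 4.12 (cv2) and the standard library are available. Lean on these libraries where they do the work, as an engineer would, in place of code of your own. Each camera call takes 0.05 s, during which the arm holds its last target. There are 200 camera calls.

### The job

The recirculating cooler needs topping up, so open its filler neck: ease the black pressure cap anticlockwise until it comes up against its first stop, and keep it gently against that stop for about two seconds to let the pressure off. Then press the cap down against its spring, turn it on past the stop, lift it off and set it down gently in the steel tray, right way up. Do not force the cap or bang it down, and leave the funnel, glassware and bottles around it standing where they are.

Things in the scene. Friction and masses are not known exactly. Their poses are not given: they have to be found in the camera images.
- cap: Black pressure cap on the cooler's neck: ribbed disc 60 mm across, top face 16 mm above the origin; on it a grip bar 52 mm long, 14 mm wide, from 16 to 39 mm above the origin. Origin: on the axis at the skirt's bottom edge (lowest point when set down). x along the bar, z up; about 0.12 kg. Two lugs inside the skirt, in line with the bar, 22 mm off the axis, hook under the neck's rim.
- neck_rim (a point): Centre of the steel neck's top rim (51 mm across), 26 mm above the cooler's top; z up. Cap fully tight: its bar lies along this x axis, its origin 6.5 mm below this point. It starts 0 to 0.1 rad anticlockwise of tight. Anticlockwise from above (growing yaw) opens. The gaps that let the lugs out lie 1.19 rad from tight (within 0.06 rad either way); an end post halts it at 1.27.
- neck: The steel filler neck, fixed on the cooler; pose as neck_rim. The cap has 1.5 mm of play sideways and is held up under the rim by a sprung plate inside it; turning it rubs with under 0.1 N m. Pressing it down takes about 6 N to start and 2.2 N more per mm, and bottoms hard at 6 mm (19 N).
- stop_collar: Stop collar under the neck's rim, hidden by the cap; pose as neck_rim. Its first-stop tabs catch the cap's lugs somewhere from 0.33 to 0.58 rad anticlockwise of tight: it differs between units, is not shown by this pose and must be felt. The cap must go down a good 3 mm (about 13 N) for the lugs to pass under the tabs.
- cooler: White bench cooler, 300 mm deep (x), 200 mm wide (y), 200 mm high, fixed; origin: centre of its underside; its display faces -x. The neck stands on its top, 65 mm towards the display from the centre.
- tray: Open steel tray, 150 mm (x) by 170 mm (y), rim 22 mm high, walls and floor 4 mm thick, fixed, on the bench at one side of the cooler or the other. Origin: centre of its underside.
- funnel: Small white funnel standing mouth down on the cooler's top behind the neck, 68 mm across, 62 mm high. Origin: centre of its underside.
- rack: Wooden test-tube rack with glass tubes, 90 by 200 mm (y), 127 mm high over the tubes, beside the cooler opposite the tray. Origin: centre of its underside.
- beaker_big: Glass beaker 72 mm across, 95 mm high. Origin: centre of its underside.
- beaker_small: Glass beaker 50 mm across, 68 mm high. Origin: centre of its underside.
- flask: Conical glass flask 82 mm across, 120 mm high. Origin: centre of its underside.
- wash_bottle: White wash bottle 62 mm across, with its bent spout 200 mm high. Origin: centre of its underside.
- water_jug: White water bottle 90 mm across, 210 mm high. Origin: centre of its underside.

How it is judged:
On the way, in this order (a step that is already met when the one before it is completed fails the run):
1. the cap rests against its first stop, still up, for a second (contact force between cap and stop_collar above 0.5 N and angle between the x axis of cap and the x axis of neck_rim, either way round between 0.22 and 0.72 rad and z of cap in the frame of neck_rim above -0.0085 m), for 1 s.
2. the cap has been pressed and turned past the stop (angle between the x axis of cap and the x axis of neck_rim, either way round above 0.95 rad and horizontal distance between cap and neck_rim below 0.005 m and z of cap in the frame of neck_rim below 0 m), for 0.05 s.
3. the cap is lifted clear of the neck (z of cap in the frame of neck_rim above 0.02 m), for 0.1 s.
At the end, for the whole second after the job is handed in: The cap lies in the steel tray: its origin within 50 mm (x) and 60 mm (y) of the tray's centre and under 10 mm above the tray's underside, upright within 0.1 rad, at rest (x of cap in the frame of tray between -0.05 and 0.05 m and y of cap in the frame of tray between -0.06 and 0.06 m and z of cap in the frame of tray below 0.01 m and angle between cap's own z axis and vertical below 0.1 rad and linear speed of cap below 0.02 m/s); the robot touches nothing.
It fails at once if the cap is forced against its first stop with more than 30 N (contact force between cap and stop_collar above 30 N).
It fails at once if the cap is pressed, pulled or wrenched on the neck with more than 50 N (contact force between cap and neck above 50 N).
It fails at once if the cap is dropped (falls freely at over 0.5 m/s) or slammed on the tray (over 60 N) (contact force between cap and tray above 60 N or (contact force between cap and the fingers below 0.05 N and linear speed of cap above 0.5 m/s)).
It fails at once if one of the things standing around (funnel, rack, beakers, flask, bottles) is pushed more than 40 mm or tipped (distance of any of funnel, rack, beaker_big, beaker_small, flask, wash_bottle, water_jug from where it was at the start of the episode above 0.04 m or angle between any of funnel, rack, beaker_big, beaker_small, flask, wash_bottle, water_jug's own z axis and vertical above 0.4 rad).
It also fails if it takes over 72 s, if anything falls off the work surface, if the arm or the gripper's body presses on something with over 40 N, if the wrist force passes 120 N, or if a joint passes its speed limit or range.

## Working session

There is one attempt and no reset: what is moved stays moved. The work goes in short steps, Python scripts to look and compute and a shell command to move; the robot and the scene stay as the last step left them, time stands still between calls to the robot, and variables do not carry over. Pictures are saved under pics/ and viewed, about 8 in all and at most 12, crops included, and the job is handed in when it is done.

```bash
mkdir -p pics; ls
cat > h.py <<'E'
import numpy as np, cv2
from station import *
def pts(c,mask):
    v,u=np.nonzero(mask&(c["range_z"]>0)); z=c["range_z"][v,u]
    n=cv2.undistortPoints(np.c_[u,v].astype(float).reshape(-1,1,2),np.array(c["camera_matrix"]),np.array(c["D"])).reshape(-1,2)
    P=np.c_[n*z[:,None],z,np.ones(len(z))]@np.array(c["cam_to_world"]).T
    return P[:,:3]
E
python3 - <<'E'
from h import *
o=get_obs(); print(o, tcp_to_tips if not callable(tcp_to_tips) else tcp_to_tips())
ims=[]
for n in ["scene","side"]:
    c=read_camera(n); ims.append(c["pixels"])
    for l in ["cap","tray","cooler","neck","funnel","rack"]:
        r=cut_out(n,l)
        if r:
            P=pts(c,r[0]["mask"]); 
            if len(P): print(n,l,round(r[0]["conf"],2),np.round(r[0]["box"]),np.round(np.median(P,0),3),np.round(np.percentile(P,3,0),3),np.round(np.percentile(P,97,0),3))
cv2.imwrite("pics/a.png",cv2.resize(np.hstack(ims),(800,300)))
cv2.imwrite("pics/b.png",ims[0])
E
```

```text
pics
{'t': 0.0, 'q': array([ 1.14288876,  0.47783014,  0.02229914,  1.55648376, -0.0114883 ,
        1.1093221 , -0.08309589]), 'joint_vel': array([-0.00124809,  0.00070095,  0.0014554 , -0.0009359 ,  0.00149465,
        0.00162045, -0.0009714 ]), 'joint_torque': array([-3.94982235e-04, -5.96440566e+01,  1.60784326e+00, -2.81196749e+01,
        1.24492549e-02,  9.34429758e-03,  3.08708468e-05]), 'eef_pos': array([ 0.21203219, -0.64021841,  0.24929114]), 'tool_rot': array([-0.11195172, -0.69792681, -0.11327034,  0.69823693]), 'contact_force': array([ 0.815371  , -0.24120563, -0.48092068]), 'torque': array([-0.00296608, -0.02272456,  0.02596126]), 'gripper_width': 1.0039157785552697} 0.019
scene cap 0.87 [250. 179.  22.  19.] [ 0.561 -0.044  0.235] [ 0.12  -0.07   0.015] [0.578 0.018 0.258]
scene tray 0.96 [148. 228.  50.  34.] [ 0.387 -0.369  0.004] [ 0.328 -0.444 -0.001] [ 0.482 -0.298  0.022]
scene cooler 0.75 [279. 254. 145. 163.] [ 0.738 -0.042  0.155] [ 0.51  -0.144  0.019] [0.859 0.094 0.203]
scene neck 0.57 [252. 192.  12.   5.] [ 0.564 -0.045  0.203] [ 0.553 -0.062  0.199] [ 0.572 -0.025  0.21 ]
scene funnel 0.71 [285. 199.  24.  25.] [0.666 0.03  0.215] [0.651 0.005 0.202] [0.685 0.058 0.256]
scene rack 0.95 [343. 189.  57.  42.] [0.398 0.323 0.045] [0.35  0.234 0.   ] [0.436 0.425 0.124]
side cap 0.63 [236. 147.  30.  25.] [ 0.551 -0.031  0.237] [ 0.52  -0.054  0.223] [ 0.573 -0.012  0.26 ]
side tray 0.78 [225. 131.  61.  27.] [ 0.389 -0.423  0.007] [ 0.324 -0.446  0.001] [ 0.472 -0.344  0.023]
side cooler 0.88 [191. 230. 198. 197.] [0.67  0.044 0.167] [ 0.466 -0.104  0.019] [0.85  0.103 0.204]
side funnel 0.74 [215. 186.  29.  33.] [0.655 0.044 0.216] [0.623 0.018 0.203] [0.679 0.066 0.26 ]
side rack 0.75 [381. 282.  93.  97.] [0.399 0.343 0.069] [0.361 0.239 0.003] [0.432 0.433 0.126]
```

View pics/a.png

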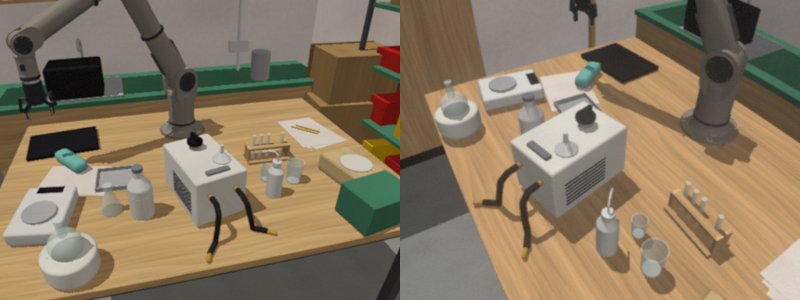

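```bash
python3 -m jog '[{"dz":0.05},{"dz":0.1},{"dz":0.15},{"dx":0.3,"dy":0.6,"dz":0.17},{"dx":0.3,"dy":0.6,"dz":0.17},{"dx":0.3,"dy":0.6,"dz":0.17},{"dx":0.3,"dy":0.6,"dz":0.17},{"dx":0.3,"dy":0.6,"dz":0.17},{"dx":0.3,"dy":0.6,"dz":0.17},{"dx":0.3,"dy":0.6,"dz":0.17}]'
python3 -m jog '[{"dx":0.16,"dy":0.28},{"dx":0.16,"dy":0.28},{"dx":0.16,"dy":0.28},{"dx":0.16,"dy":0.28},{"dx":0.16,"dy":0.28},{"dx":0.16,"dy":0.28},{"dx":0.16,"dy":0.28},{"dx":0.16,"dy":0.28}]'
cat > look.py <<'E'
import sys
from h import *
from scipy.spatial.transform import Rotation as R
o=get_obs(); print(o["t"],o["eef_pos"],o["q"].round(2)); w=o["tool_rot"]
print("tool axes(cols)\n",R.from_quat([*w[1:],w[0]]).as_matrix().round(3))
c=read_camera("wrist"); cv2.imwrite(sys.argv[1],c["pixels"])
for l in ["cap","tray","cooler","neck","funnel","water_jug","flask"]:
    for r in cut_out("wrist",l)[:1]:
        P=pts(c,r["mask"])
        if not len(P): continue
        print(l,round(r["conf"],2),np.round(r["box"]),np.round(np.median(P,0),3),np.round(np.percentile(P,3,0),3),np.round(np.percentile(P,97,0),3))
P=pts(c,np.ones(c["range_z"].shape,bool))
rec=lambda S:(lambda b:(np.round(b[0],4),np.round(np.array(b[1]),4),round(b[2],2)))(cv2.minAreaRect(S[:,:2].astype(np.float32)))
near=np.hypot(P[:,0]-.55,P[:,1]+.035)<.08
for a,b,nm in [(.251,.265,"bartop"),(.230,.240,"disc")]:
    S=P[near&(P[:,2]>a)&(P[:,2]<b)]
    if len(S)>5:
        m=S.mean(0); e=np.linalg.eigh(np.cov((S-m)[:,:2].T))[1][:,1]
        print(nm,len(S),m.round(4),np.median(S[:,2]).round(4),"yaw",np.degrees(np.arctan2(e[1],e[0])),rec(S))
S=P[(P[:,2]>.195)&(P[:,2]<.206)]; print("top",len(S),np.median(S[:,2]),rec(S))
E
python3 look.py pics/w1.png
```

```text
0.7 [ 0.21220223 -0.64082139  0.25033418] [ 1.14  0.48  0.02  1.56 -0.01  1.11 -0.08]
tool axes(cols)
 [[ 0.     0.314 -0.949]
 [-0.    -0.949 -0.314]
 [-1.     0.    -0.   ]]
top 0 nan (array([0., 0.]), array([0., 0.]), 0.0)$[0]: bad value
$[0]: bad value
  return _methods._mean(a, axis=axis, dtype=dtype,
  ret = ret.dtype.type(ret / rcount)
```

View pics/w1.png

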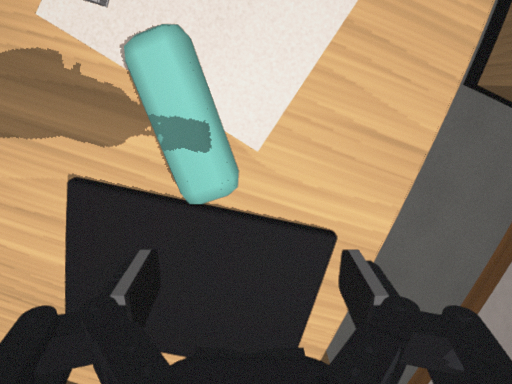

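The view is still the start pose (a pencil case and a black mat, no cap). The moves were refused because each row needs all seven fields.

```bash
python3 -m jog '[{"gripper":0,"dx":0,"dy":0,"dz":0.05,"rx":0,"ry":0,"rz":0},{"gripper":0,"dx":0,"dy":0,"dz":0.1,"rx":0,"ry":0,"rz":0},{"gripper":0,"dx":0.02,"dy":0.03,"dz":0.15,"rx":0,"ry":0,"rz":0},{"gripper":0,"dx":0.3,"dy":0.6,"dz":0.17,"rx":0,"ry":0,"rz":0},{"gripper":0,"dx":0.3,"dy":0.6,"dz":0.17,"rx":0,"ry":0,"rz":0},{"gripper":0,"dx":0.3,"dy":0.6,"dz":0.17,"rx":0,"ry":0,"rz":0},{"gripper":0,"dx":0.3,"dy":0.6,"dz":0.17,"rx":0,"ry":0,"rz":0},{"gripper":0,"dx":0.3,"dy":0.6,"dz":0.17,"rx":0,"ry":0,"rz":0},{"gripper":0,"dx":0.3,"dy":0.6,"dz":0.17,"rx":0,"ry":0,"rz":0},{"gripper":0,"dx":0.3,"dy":0.6,"dz":0.17,"rx":0,"ry":0,"rz":0}]'
```

```text
t: 2.1
eef_pos: [0.3835, -0.3009, 0.4073]
tool_rot: [0.113, 0.698, 0.112, -0.698]
contact_force: [1.9, -0.1, 0.7]
gripper_width: 1.0
```

```bash
python3 -m jog '[{"gripper":0,"dx":0.13,"dy":0.26,"dz":0,"rx":0,"ry":0,"rz":0},{"gripper":0,"dx":0.13,"dy":0.26,"dz":0,"rx":0,"ry":0,"rz":0},{"gripper":0,"dx":0.13,"dy":0.26,"dz":0,"rx":0,"ry":0,"rz":0},{"gripper":0,"dx":0.13,"dy":0.26,"dz":0,"rx":0,"ry":0,"rz":0},{"gripper":0,"dx":0.13,"dy":0.26,"dz":0,"rx":0,"ry":0,"rz":0},{"gripper":0,"dx":0.13,"dy":0.26,"dz":0,"rx":0,"ry":0,"rz":0},{"gripper":0,"dx":0.13,"dy":0.26,"dz":0,"rx":0,"ry":0,"rz":0},{"gripper":0,"dx":0.13,"dy":0.26,"dz":0,"rx":0,"ry":0,"rz":0}]'
python3 look.py pics/w2.png
```

```text
t: 2.9
eef_pos: [0.5131, -0.0422, 0.4068]
tool_rot: [-0.113, -0.698, -0.113, 0.698]
contact_force: [-0.2, 0.4, -0.4]
gripper_width: 1.002
2.9 [ 0.5131061  -0.04220068  0.40680585] [ 0.39  0.13 -0.47  1.69  0.06  1.34 -1.34]
tool axes(cols)
 [[-0.     0.316 -0.949]
 [-0.    -0.949 -0.316]
 [-1.     0.     0.   ]]
cap 0.69 [259. 142.  62.  69.] [ 0.547 -0.04   0.236] [ 0.521 -0.068  0.232] [ 0.572 -0.015  0.26 ]
tray 0.85 [393. 247. 120.  95.] [ 0.416 -0.372  0.005] [ 0.335 -0.443  0.003] [ 0.476 -0.275  0.023]
cooler 0.79 [268. 109. 211. 218.] [ 0.582 -0.04   0.201] [ 0.466 -0.132  0.199] [0.681 0.061 0.202]
funnel 0.86 [220.  24.  71.  47.] [0.638 0.026 0.215] [0.62  0.002 0.204] [0.659 0.059 0.238]
water_jug 0.63 [440. 115. 130.  66.] [ 0.636 -0.245  0.145] [ 0.6   -0.279  0.022] [ 0.674 -0.222  0.211]
flask 0.85 [466. 163.  80.  44.] [ 0.591 -0.367  0.066] [ 0.563 -0.391  0.011] [ 0.618 -0.345  0.122]
bartop 928 [ 0.5459 -0.0418  0.2587] 0.2589 yaw -162.3089158842846 (array([ 0.5449, -0.0424]), array([0.0523, 0.0141]), 16.94)
disc 2339 [ 0.5469 -0.0409  0.236 ] 0.2361 yaw 107.3007650665558 (array([ 0.5455, -0.0417]), array([0.0615, 0.062 ]), 19.12)
top 34390 0.20054976205174127 (array([ 0.5896, -0.1023]), array([0.2262, 0.3376]), 13.66)
```

View pics/w2.png

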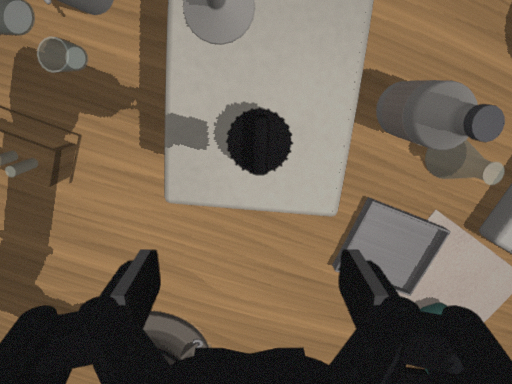

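Top view: cap at pixel (259,142), with bar along yaw ≈17°, nearly square to the jaws already. The tray is at (393,247), funnel at (220,20), jug at (430,110). The cap measures 61 mm across with its top at 0.259, which matches the given sizes. Descending now.

```bash
python3 -m jog '[{"gripper":0,"dx":0.032,"dy":0,"dz":-0.04,"rx":0,"ry":0,"rz":-1.2},{"gripper":0.2,"dx":0.032,"dy":0,"dz":-0.08,"rx":0,"ry":0,"rz":-1.2},{"gripper":0.3,"dx":0.032,"dy":0,"dz":-0.10,"rx":0,"ry":0,"rz":-1.2},{"gripper":0.3,"dx":0.032,"dy":0,"dz":-0.11,"rx":0,"ry":0,"rz":-1.2},{"gripper":0.3,"dx":0.032,"dy":0,"dz":-0.11,"rx":0,"ry":0,"rz":-1.2}]' 25
python3 - <<'E'
import sys; sys.argv=["x","pics/w3.png"]
exec(open("look.py").read())
m=cut_out("side","tray"); 
for n in ["scene"]:
    c=read_camera(n); r=cut_out(n,"tray")[0]; S=pts(c,r["mask"]); S=S[(S[:,2]>-.01)&(S[:,2]<.03)]
    print("tray",rec(S)); T=S[S[:,2]>.017]; print("rim",len(T),rec(T))
E
```

```text
t: 3.8
eef_pos: [0.5445, -0.0431, 0.296]
tool_rot: [-0.105, -0.699, -0.105, 0.7]
contact_force: [-1.0, -0.5, 0.8]
gripper_width: 0.697
3.8 [ 0.54447197 -0.04312732  0.29600502] [ 0.36  0.26 -0.47  1.78  0.13  1.13 -1.43]
tool axes(cols)
 [[-0.002  0.294 -0.956]
 [ 0.    -0.956 -0.294]
 [-1.    -0.001  0.002]]
cap 0.92 [245. 218.  98. 106.] [ 0.55  -0.04   0.236] [ 0.522 -0.067  0.227] [ 0.574 -0.015  0.26 ]
cooler 0.78 [261. 148. 304. 296.] [ 0.596 -0.038  0.201] [ 0.476 -0.125  0.199] [0.684 0.062 0.202]
funnel 0.82 [183.  36. 106.  71.] [0.641 0.026 0.216] [0.62  0.003 0.204] [0.661 0.06  0.252]
water_jug 0.58 [246. 220.  94. 108.] [ 0.55  -0.04   0.236] [ 0.522 -0.067  0.227] [ 0.574 -0.015  0.26 ]
flask 0.6 [485. 201.  54.  32.] [ 0.58  -0.361  0.049] [ 0.56  -0.379  0.008] [ 0.602 -0.344  0.081]
bartop 2074 [ 0.5481 -0.0412  0.2586] 0.2589 yaw -162.72510555455364 (array([ 0.5457, -0.0417]), array([0.051, 0.014]), 17.54)
disc 4900 [ 0.5486 -0.0407  0.2359] 0.2361 yaw 109.2215869451011 (array([ 0.5455, -0.0413]), array([0.0613, 0.0618]), 25.08)
top 61740 0.20056707733567342 (array([ 0.5737, -0.0351]), array([0.2263, 0.1968]), 13.38)
tray (array([ 0.389 , -0.3722]), array([0.1611, 0.192 ]), 89.89)
rim 132 (array([ 0.4031, -0.3729]), array([0.1472, 0.1575]), 86.2)
```

View pics/w3.png

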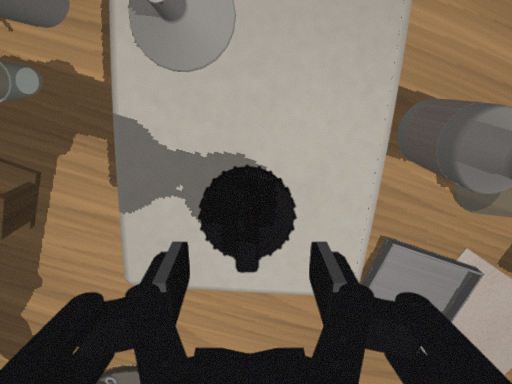

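Close view: bar from (247,165) to (247,270), centred between the jaws. Cap centre (0.5456,-0.0415), yaw 17.3°, cooler yaw 13.4°, which fits the cap starting 0.07 rad off tight. Next I go down and close.

```bash
python3 -m jog '[{"gripper":0.3,"dx":0.001,"dy":0.0015,"dz":-0.015,"rx":0,"ry":0,"rz":0},{"gripper":0.3,"dx":0.001,"dy":0.0015,"dz":-0.03,"rx":0,"ry":0,"rz":0},{"gripper":0.5,"dx":0.001,"dy":0.0015,"dz":-0.036,"rx":0,"ry":0,"rz":0},{"gripper":0.7,"dx":0.001,"dy":0.0015,"dz":-0.037,"rx":0,"ry":0,"rz":0},{"gripper":1,"dx":0.001,"dy":0.0015,"dz":-0.037,"rx":0,"ry":0,"rz":0},{"gripper":1,"dx":0.001,"dy":0.0015,"dz":-0.037,"rx":0,"ry":0,"rz":0},{"gripper":1,"dx":0.001,"dy":0.0015,"dz":-0.037,"rx":0,"ry":0,"rz":0},{"gripper":1,"dx":0.001,"dy":0.0015,"dz":-0.037,"rx":0,"ry":0,"rz":0}]' 25
cat > st.py <<'E'
from h import *
from scipy.spatial.transform import Rotation as R
o=get_obs(); w=o["tool_rot"]; M=R.from_quat([*w[1:],w[0]]).as_matrix()
y=np.degrees(np.arctan2(M[0,1],-M[1,1]))
print(round(o["t"],2),"pos",o["eef_pos"].round(4),"yaw",y.round(2),"F",o["contact_force"].round(2),"T",o["torque"].round(3),"w",round(o["gripper_width"]*85,1),"q7",o["q"][6].round(2),"jt7",o["joint_torque"][4:].round(3))
E
python3 st.py
```

```text
t: 5.15
eef_pos: [0.5461, -0.0412, 0.26]
tool_rot: [0.105, 0.699, 0.105, -0.699]
contact_force: [0.2, 1.2, -1.8]
gripper_width: 0.158
5.15 pos [ 0.5461 -0.0412  0.26  ] yaw 17.12 F [ 0.24  1.2  -1.85] T [ 0.144 -0.113 -0.006] w 13.4 q7 -1.45 jt7 [0.179 0.193 0.01 ]
```

```bash
python3 -m jog '[{"gripper":1,"dx":0,"dy":0,"dz":0,"rx":0,"ry":0,"rz":3},{"gripper":1,"dx":0,"dy":0,"dz":0,"rx":0,"ry":0,"rz":6},{"gripper":1,"dx":0,"dy":0,"dz":0,"rx":0,"ry":0,"rz":9},{"gripper":1,"dx":0,"dy":0,"dz":0,"rx":0,"ry":0,"rz":12},{"gripper":1,"dx":0,"dy":0,"dz":0,"rx":0,"ry":0,"rz":12}]'; python3 st.py
python3 -m jog '[{"gripper":1,"dx":0,"dy":0,"dz":0,"rx":0,"ry":0,"rz":1},{"gripper":1,"dx":0,"dy":0,"dz":0,"rx":0,"ry":0,"rz":2},{"gripper":1,"dx":0,"dy":0,"dz":0,"rx":0,"ry":0,"rz":2}]'; python3 st.py
```

```text
t: 5.65
eef_pos: [0.5459, -0.0414, 0.26]
tool_rot: [0.178, 0.684, 0.178, -0.684]
contact_force: [-0.7, -0.0, -1.7]
gripper_width: 0.156
5.65 pos [ 0.5459 -0.0414  0.26  ] yaw 29.14 F [-0.69 -0.01 -1.7 ] T [0.115 0.033 0.092] w 13.3 q7 -1.25 jt7 [ 0.158 -0.082  0.429]
t: 5.95
eef_pos: [0.546, -0.0414, 0.26]
tool_rot: [-0.19, -0.681, -0.19, 0.681]
contact_force: [-1.3, 0.8, -0.8]
gripper_width: 0.153
5.95 pos [ 0.546  -0.0414  0.26  ] yaw 31.14 F [-1.28  0.83 -0.81] T [ 0.04   0.127 -0.005] w 13.0 q7 -1.22 jt7 [ 0.191 -0.277  0.195]
```

```bash
for i in 1 2 3; do
python3 -m jog '[{"gripper":1,"dx":0,"dy":0,"dz":0,"rx":0,"ry":0,"rz":1},{"gripper":1,"dx":0,"dy":0,"dz":0,"rx":0,"ry":0,"rz":1}]' >/dev/null; python3 st.py; done
```

```text
6.15 pos [ 0.546  -0.0414  0.26  ] yaw 32.15 F [-1.33  0.29 -0.22] T [ 0.061  0.307 -0.019] w 13.6 q7 -1.2 jt7 [ 0.174 -0.363  0.179]
6.35 pos [ 0.5461 -0.0414  0.26  ] yaw 33.16 F [-1.95  0.17  1.1 ] T [ 0.028  0.334 -0.045] w 13.3 q7 -1.18 jt7 [ 0.15  -0.406  0.173]
6.55 pos [ 0.5461 -0.0414  0.26  ] yaw 34.17 F [-1.58  0.42  0.56] T [ 0.004  0.28  -0.044] w 13.3 q7 -1.17 jt7 [ 0.121 -0.409  0.169]
```

```bash
for i in 1 2 3; do
python3 -m jog '[{"gripper":1,"dx":0,"dy":0,"dz":0,"rx":0,"ry":0,"rz":1},{"gripper":1,"dx":0,"dy":0,"dz":0,"rx":0,"ry":0,"rz":1}]' >/dev/null; python3 st.py; done
```

```text
6.75 pos [ 0.5461 -0.0414  0.26  ] yaw 35.17 F [-0.88  0.28  1.26] T [-0.056  0.228 -0.038] w 13.2 q7 -1.15 jt7 [ 0.089 -0.381  0.165]
6.95 pos [ 0.5461 -0.0414  0.26  ] yaw 36.17 F [-0.52  0.05  1.28] T [-0.087  0.214  0.008] w 13.1 q7 -1.13 jt7 [ 0.059 -0.33   0.163]
7.15 pos [ 0.5461 -0.0414  0.26  ] yaw 37.17 F [-0.9  -0.68  1.27] T [-0.102  0.177 -0.023] w 13.2 q7 -1.12 jt7 [ 0.031 -0.263  0.161]
```

```bash
for i in 1 2 3 4; do
python3 -m jog '[{"gripper":1,"dx":0,"dy":0,"dz":0,"rx":0,"ry":0,"rz":1},{"gripper":1,"dx":0,"dy":0,"dz":0,"rx":0,"ry":0,"rz":1}]' >/dev/null; python3 st.py; done
```

```text
7.35 pos [ 0.5462 -0.0414  0.26  ] yaw 38.17 F [-1.17  0.24  1.8 ] T [-0.051  0.148  0.02 ] w 13.0 q7 -1.1 jt7 [ 0.008 -0.191  0.159]
7.55 pos [ 0.5462 -0.0413  0.26  ] yaw 39.17 F [-0.28 -0.19  2.42] T [-0.059  0.08  -0.037] w 13.2 q7 -1.09 jt7 [-0.008 -0.121  0.157]
7.75 pos [ 0.5461 -0.0413  0.26  ] yaw 40.17 F [-0.34  1.04  2.11] T [-0.027  0.082 -0.083] w 13.2 q7 -1.07 jt7 [-0.003 -0.067  0.169]
7.95 pos [ 0.5461 -0.0413  0.26  ] yaw 41.17 F [-0.29 -0.7   1.89] T [ 0.038  0.096 -0.057] w 13.1 q7 -1.05 jt7 [ 0.077 -0.101  0.198]
```

```bash
for i in 1 2; do
python3 -m jog '[{"gripper":1,"dx":0,"dy":0,"dz":0,"rx":0,"ry":0,"rz":1},{"gripper":1,"dx":0,"dy":0,"dz":0,"rx":0,"ry":0,"rz":1}]' >/dev/null; python3 st.py; done
```

```text
8.15 pos [ 0.546  -0.0412  0.26  ] yaw 42.17 F [-0.82  1.04  2.92] T [ 0.11   0.219 -0.089] w 13.6 q7 -1.04 jt7 [ 0.272 -0.302  0.229]
8.35 pos [ 0.5458 -0.0411  0.2599] yaw 43.16 F [-2.26  1.73  3.58] T [ 0.335  0.465 -0.198] w 13.3 q7 -1.02 jt7 [ 0.584 -0.556  0.358]
```

Contact felt at about 40–41° tool yaw: wrist torque jumped to -0.2 N m. I'll add a touch more and hold.

```bash
python3 -m jog '[{"gripper":1,"dx":0,"dy":0,"dz":0,"rx":0,"ry":0,"rz":0.5},{"gripper":1,"dx":0,"dy":0,"dz":0,"rx":0,"ry":0,"rz":0.5},{"gripper":1,"dx":0,"dy":0,"dz":0,"rx":0,"ry":0,"rz":0.5},{"gripper":1,"dx":0,"dy":0,"dz":0,"rx":0,"ry":0,"rz":0.5},{"gripper":1,"dx":0,"dy":0,"dz":0,"rx":0,"ry":0,"rz":0.5},{"gripper":1,"dx":0,"dy":0,"dz":0,"rx":0,"ry":0,"rz":0.5},{"gripper":1,"dx":0,"dy":0,"dz":0,"rx":0,"ry":0,"rz":0.5},{"gripper":1,"dx":0,"dy":0,"dz":0,"rx":0,"ry":0,"rz":0.5},{"gripper":1,"dx":0,"dy":0,"dz":0,"rx":0,"ry":0,"rz":0.5},{"gripper":1,"dx":0,"dy":0,"dz":0,"rx":0,"ry":0,"rz":0.5}]' >/dev/null; python3 st.py
python3 -m jog '[{"gripper":1,"dx":0,"dy":0,"dz":0,"rx":0,"ry":0,"rz":0},{"gripper":1,"dx":0,"dy":0,"dz":0,"rx":0,"ry":0,"rz":0},{"gripper":1,"dx":0,"dy":0,"dz":0,"rx":0,"ry":0,"rz":0},{"gripper":1,"dx":0,"dy":0,"dz":0,"rx":0,"ry":0,"rz":0},{"gripper":1,"dx":0,"dy":0,"dz":0,"rx":0,"ry":0,"rz":0},{"gripper":1,"dx":0,"dy":0,"dz":0,"rx":0,"ry":0,"rz":0},{"gripper":1,"dx":0,"dy":0,"dz":0,"rx":0,"ry":0,"rz":0},{"gripper":1,"dx":0,"dy":0,"dz":0,"rx":0,"ry":0,"rz":0},{"gripper":1,"dx":0,"dy":0,"dz":0,"rx":0,"ry":0,"rz":0},{"gripper":1,"dx":0,"dy":0,"dz":0,"rx":0,"ry":0,"rz":0},{"gripper":1,"dx":0,"dy":0,"dz":0,"rx":0,"ry":0,"rz":0},{"gripper":1,"dx":0,"dy":0,"dz":0,"rx":0,"ry":0,"rz":0}]' | tail -1;  python3 st.py
```

```text
9.35 pos [ 0.5459 -0.0411  0.2599] yaw 43.63 F [-4.09  3.38  5.23] T [ 0.604  0.834 -0.328] w 13.3 q7 -1.01 jt7 [ 1.031 -0.957  0.318]
9.35 pos [ 0.5459 -0.0411  0.2599] yaw 43.63 F [-4.09  3.38  5.23] T [ 0.604  0.834 -0.328] w 13.3 q7 -1.01 jt7 [ 1.031 -0.957  0.318]$: bad value
```

```bash
python3 -m jog '[{"gripper":1,"dx":0,"dy":0,"dz":0.0003,"rx":0,"ry":0,"rz":0},{"gripper":1,"dx":0,"dy":0,"dz":0.0003,"rx":0,"ry":0,"rz":0},{"gripper":1,"dx":0,"dy":0,"dz":0.0003,"rx":0,"ry":0,"rz":0},{"gripper":1,"dx":0,"dy":0,"dz":0.0003,"rx":0,"ry":0,"rz":0},{"gripper":1,"dx":0,"dy":0,"dz":0.0003,"rx":0,"ry":0,"rz":0},{"gripper":1,"dx":0,"dy":0,"dz":0.0003,"rx":0,"ry":0,"rz":0},{"gripper":1,"dx":0,"dy":0,"dz":0.0003,"rx":0,"ry":0,"rz":0},{"gripper":1,"dx":0,"dy":0,"dz":0.0003,"rx":0,"ry":0,"rz":0},{"gripper":1,"dx":0,"dy":0,"dz":0.0003,"rx":0,"ry":0,"rz":0},{"gripper":1,"dx":0,"dy":0,"dz":0.0003,"rx":0,"ry":0,"rz":0}]' >/dev/null;  python3 st.py
python3 - <<'E'
import sys; sys.argv=["x","pics/w4.png"]
exec(open("look.py").read())
E
```

```text
10.35 pos [ 0.5459 -0.0412  0.26  ] yaw 43.63 F [-2.3   3.68 -0.53] T [ 0.965  0.593 -0.341] w 13.1 q7 -1.01 jt7 [ 1.541 -0.593  0.314]
10.35 [ 0.54587152 -0.04117717  0.26002964] [ 0.41  0.31 -0.54  1.82  0.18  1.06 -1.01]
tool axes(cols)
 [[-0.     0.69  -0.724]
 [ 0.    -0.724 -0.69 ]
 [-1.    -0.     0.   ]]
cap 0.56 [250. 252. 116. 129.] [ 0.556 -0.032  0.237] [ 0.526 -0.061  0.225] [ 0.574 -0.013  0.26 ]
tray 0.79 [321. 358. 101.  52.] [ 0.395 -0.378  0.005] [ 0.388 -0.428  0.004] [ 0.576 -0.064  0.308]
cooler 0.76 [290. 173. 445. 345.] [ 0.602 -0.024  0.201] [ 0.472 -0.114  0.199] [0.716 0.057 0.202]
funnel 0.72 [282.  31. 124.  61.] [0.635 0.021 0.214] [0.619 0.003 0.204] [0.662 0.047 0.227]
water_jug 0.69 [456. 264. 111. 131.] [ 0.634 -0.237  0.136] [ 0.599 -0.264  0.062] [ 0.676 -0.222  0.184]
flask 0.96 [462. 319.  88.  82.] [ 0.587 -0.367  0.078] [ 0.563 -0.391  0.009] [ 0.609 -0.345  0.122]
bartop 3806 [ 0.5489 -0.0385  0.2585] 0.2589 yaw -137.10618624224097 (array([ 0.5446, -0.0389]), array([0.0501, 0.037 ]), 19.21)
disc 4108 [ 0.5549 -0.0324  0.2358] 0.236 yaw 134.1563830842634 (array([ 0.5478, -0.0412]), array([0.0571, 0.0624]), 20.01)
top 85504 0.20059135578664605 (array([ 0.5821, -0.0647]), array([0.2377, 0.3365]), 45.86)
```

View pics/w4.png

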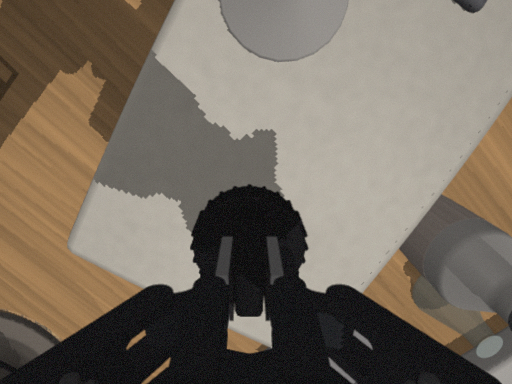

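The bar (250,300) is squarely between the pads (225 and 275), still up, and it has turned with the tool. The hold lasted about 2 s. Next: back off slightly, grip firmer, then press.

```bash
python3 -m jog '[{"gripper":1,"dx":0,"dy":0,"dz":0,"rx":0,"ry":0,"rz":-1.5},{"gripper":1,"dx":0,"dy":0,"dz":0,"rx":0,"ry":0,"rz":-3},{"gripper":1,"dx":0,"dy":0,"dz":0,"rx":0,"ry":0,"rz":-3},{"gripper":1,"dx":0,"dy":0,"dz":0,"rx":0,"ry":0,"rz":-3}]' 60 >/dev/null;  python3 st.py
python3 -m jog '[{"gripper":1,"dx":0,"dy":0,"dz":-0.001,"rx":0,"ry":0,"rz":0},{"gripper":1,"dx":0,"dy":0,"dz":-0.002,"rx":0,"ry":0,"rz":0},{"gripper":1,"dx":0,"dy":0,"dz":-0.003,"rx":0,"ry":0,"rz":0},{"gripper":1,"dx":0,"dy":0,"dz":-0.003,"rx":0,"ry":0,"rz":0},{"gripper":1,"dx":0,"dy":0,"dz":-0.003,"rx":0,"ry":0,"rz":0}]' >/dev/null;  python3 st.py
```

```text
11.15 pos [ 0.5461 -0.0414  0.2601] yaw 40.64 F [-1.77  3.82 -0.12] T [ 0.849  0.468 -0.071] w 12.2 q7 -1.06 jt7 [ 1.154 -0.355  0.032]
11.65 pos [ 0.5462 -0.0414  0.2583] yaw 40.63 F [-5.96  3.52  8.72] T [ 0.787  1.294 -0.079] w 12.4 q7 -1.06 jt7 [ 1.245 -1.6    0.027]
```

```bash
python3 -m jog '[{"gripper":1,"dx":-0.0003,"dy":0.0002,"dz":-0.001,"rx":0,"ry":0,"rz":0},{"gripper":1,"dx":-0.0005,"dy":0.0003,"dz":-0.002,"rx":0,"ry":0,"rz":0},{"gripper":1,"dx":-0.0005,"dy":0.0003,"dz":-0.003,"rx":0,"ry":0,"rz":0},{"gripper":1,"dx":-0.0005,"dy":0.0003,"dz":-0.003,"rx":0,"ry":0,"rz":0},{"gripper":1,"dx":-0.0005,"dy":0.0003,"dz":-0.003,"rx":0,"ry":0,"rz":0}]' >/dev/null;  python3 st.py
```

```text
12.15 pos [ 0.5462 -0.0414  0.2562] yaw 40.61 F [-6.09  2.33 13.2 ] T [0.602 1.462 0.011] w 12.6 q7 -1.07 jt7 [ 1.07  -1.948  0.01 ]
```

```bash
python3 -m jog '[{"gripper":1,"dx":0,"dy":0,"dz":-0.001,"rx":0,"ry":0,"rz":0},{"gripper":1,"dx":0,"dy":0,"dz":-0.001,"rx":0,"ry":0,"rz":0}]' >/dev/null;  python3 st.py
python3 -m jog '[{"gripper":1,"dx":0,"dy":0,"dz":0,"rx":0,"ry":0,"rz":1},{"gripper":1,"dx":0,"dy":0,"dz":0,"rx":0,"ry":0,"rz":2},{"gripper":1,"dx":0,"dy":0,"dz":0,"rx":0,"ry":0,"rz":3},{"gripper":1,"dx":0,"dy":0,"dz":0,"rx":0,"ry":0,"rz":3}]' >/dev/null;  python3 st.py
python3 -m jog '[{"gripper":1,"dx":0,"dy":0,"dz":0,"rx":0,"ry":0,"rz":1},{"gripper":1,"dx":0,"dy":0,"dz":0,"rx":0,"ry":0,"rz":1}]' >/dev/null;  python3 st.py
```

```text
12.35 pos [ 0.5462 -0.0414  0.2553] yaw 40.61 F [-7.32  1.74 15.43] T [0.541 1.709 0.004] w 12.5 q7 -1.07 jt7 [ 1.103 -2.212  0.006]
12.75 pos [ 0.5466 -0.0415  0.2556] yaw 43.63 F [-5.4   1.52 15.08] T [ 0.485  1.332 -0.038] w 12.6 q7 -1.02 jt7 [ 0.983 -1.803  0.178]
12.95 pos [ 0.5467 -0.0415  0.2556] yaw 44.62 F [-4.86  2.47 14.49] T [ 0.439  1.291 -0.039] w 12.6 q7 -1.0 jt7 [ 0.954 -1.712  0.181]
```

```bash
python3 -m jog '[{"gripper":1,"dx":0,"dy":0,"dz":0,"rx":0,"ry":0,"rz":1},{"gripper":1,"dx":0,"dy":0,"dz":0,"rx":0,"ry":0,"rz":2},{"gripper":1,"dx":0,"dy":0,"dz":0,"rx":0,"ry":0,"rz":3},{"gripper":1,"dx":0,"dy":0,"dz":0,"rx":0,"ry":0,"rz":3}]' >/dev/null;  python3 st.py
python3 -m jog '[{"gripper":1,"dx":0,"dy":0,"dz":0,"rx":0,"ry":0,"rz":2},{"gripper":1,"dx":0,"dy":0,"dz":0,"rx":0,"ry":0,"rz":4},{"gripper":1,"dx":0,"dy":0,"dz":0,"rx":0,"ry":0,"rz":6},{"gripper":1,"dx":0,"dy":0,"dz":0,"rx":0,"ry":0,"rz":6}]' >/dev/null;  python3 st.py
```

```text
13.35 pos [ 0.547  -0.0415  0.2557] yaw 47.62 F [-4.95  1.93 14.84] T [ 0.481  1.174 -0.103] w 12.9 q7 -0.95 jt7 [ 0.977 -1.508  0.229]
13.75 pos [ 0.5471 -0.0412  0.2558] yaw 53.65 F [-4.73  3.13 14.62] T [ 0.656  1.087 -0.038] w 12.2 q7 -0.85 jt7 [ 1.107 -1.4    0.341]
```

```bash
python3 -m jog '[{"gripper":1,"dx":0,"dy":0,"dz":0,"rx":0,"ry":0,"rz":2},{"gripper":1,"dx":0,"dy":0,"dz":0,"rx":0,"ry":0,"rz":4},{"gripper":1,"dx":0,"dy":0,"dz":0,"rx":0,"ry":0,"rz":6},{"gripper":1,"dx":0,"dy":0,"dz":0,"rx":0,"ry":0,"rz":8},{"gripper":1,"dx":0,"dy":0,"dz":0,"rx":0,"ry":0,"rz":8}]' >/dev/null;  python3 st.py
python3 -m jog '[{"gripper":1,"dx":0,"dy":0,"dz":0,"rx":0,"ry":0,"rz":2},{"gripper":1,"dx":0,"dy":0,"dz":0,"rx":0,"ry":0,"rz":4},{"gripper":1,"dx":0,"dy":0,"dz":0,"rx":0,"ry":0,"rz":6},{"gripper":1,"dx":0,"dy":0,"dz":0,"rx":0,"ry":0,"rz":8},{"gripper":1,"dx":0,"dy":0,"dz":0,"rx":0,"ry":0,"rz":8}]' >/dev/null;  python3 st.py
```

```text
14.25 pos [ 0.547  -0.0409  0.2558] yaw 61.67 F [-4.38  2.29 14.47] T [ 0.763  1.185 -0.072] w 12.4 q7 -0.72 jt7 [ 1.315 -1.377  0.358]
14.75 pos [ 0.5469 -0.0408  0.2557] yaw 69.67 F [-4.4   3.69 14.33] T [ 0.827  1.241 -0.061] w 12.8 q7 -0.59 jt7 [ 1.445 -1.461  0.348]
```

```bash
python3 -m jog '[{"gripper":1,"dx":0,"dy":0,"dz":0,"rx":0,"ry":0,"rz":2},{"gripper":1,"dx":0,"dy":0,"dz":0,"rx":0,"ry":0,"rz":4},{"gripper":1,"dx":0,"dy":0,"dz":0,"rx":0,"ry":0,"rz":6},{"gripper":1,"dx":0,"dy":0,"dz":0,"rx":0,"ry":0,"rz":8},{"gripper":1,"dx":0,"dy":0,"dz":0,"rx":0,"ry":0,"rz":8}]' >/dev/null;  python3 st.py
python3 -m jog '[{"gripper":1,"dx":0,"dy":0,"dz":0,"rx":0,"ry":0,"rz":2},{"gripper":1,"dx":0,"dy":0,"dz":0,"rx":0,"ry":0,"rz":4},{"gripper":1,"dx":0,"dy":0,"dz":0,"rx":0,"ry":0,"rz":4}]' >/dev/null;  python3 st.py
```

```text
15.25 pos [ 0.5468 -0.0407  0.2556] yaw 77.67 F [-6.14  3.76 15.65] T [ 0.901  1.344 -0.089] w 12.6 q7 -0.46 jt7 [ 1.534 -1.543  0.364]
15.55 pos [ 0.5467 -0.0406  0.2556] yaw 81.68 F [-5.98  3.36 14.65] T [ 0.815  1.324 -0.049] w 11.9 q7 -0.4 jt7 [ 1.562 -1.6    0.344]
```

```bash
python3 -m jog '[{"gripper":1,"dx":0,"dy":0,"dz":0,"rx":0,"ry":0,"rz":1},{"gripper":1,"dx":0,"dy":0,"dz":0,"rx":0,"ry":0,"rz":1}]' >/dev/null;  python3 st.py
python3 -m jog '[{"gripper":1,"dx":0,"dy":0,"dz":0.002,"rx":0,"ry":0,"rz":0},{"gripper":1,"dx":0,"dy":0,"dz":0.004,"rx":0,"ry":0,"rz":0},{"gripper":1,"dx":0,"dy":0,"dz":0.006,"rx":0,"ry":0,"rz":0},{"gripper":1,"dx":0,"dy":0,"dz":0.008,"rx":0,"ry":0,"rz":0},{"gripper":1,"dx":0,"dy":0,"dz":0.008,"rx":0,"ry":0,"rz":0}]' >/dev/null;  python3 st.py
```

```text
15.75 pos [ 0.5467 -0.0406  0.2556] yaw 82.65 F [-6.05  3.45 14.61] T [ 0.8    1.33  -0.168] w 12.3 q7 -0.38 jt7 [ 1.595 -1.615  0.254]
16.25 pos [ 0.5462 -0.0414  0.2616] yaw 82.6 F [0.08 3.75 2.95] T [ 0.603 -0.039  0.022] w 12.6 q7 -0.38 jt7 [0.724 0.308 0.017]
```

```bash
python3 -m jog '[{"gripper":1,"dx":0,"dy":0,"dz":0.001,"rx":0,"ry":0,"rz":0},{"gripper":1,"dx":0,"dy":0,"dz":0.002,"rx":0,"ry":0,"rz":0},{"gripper":1,"dx":0,"dy":0,"dz":0.002,"rx":0,"ry":0,"rz":0}]' >/dev/null;  python3 st.py
python3 -m jog '[{"gripper":1,"dx":0,"dy":0,"dz":0.001,"rx":0,"ry":0,"rz":0},{"gripper":1,"dx":0,"dy":0,"dz":0.002,"rx":0,"ry":0,"rz":0},{"gripper":1,"dx":0,"dy":0,"dz":0.002,"rx":0,"ry":0,"rz":0}]' >/dev/null;  python3 st.py
```

```text
16.55 pos [ 0.5452 -0.0418  0.2628] yaw 82.59 F [-0.07  0.61 -0.81] T [ 0.195  0.047 -0.055] w 12.5 q7 -0.37 jt7 [0.221 0.059 0.016]
16.85 pos [ 0.5455 -0.0414  0.2652] yaw 82.6 F [-0.51  0.32 -1.8 ] T [-0.049 -0.048 -0.02 ] w 12.5 q7 -0.37 jt7 [0.011 0.036 0.008]
```

```bash
python3 -m jog '[{"gripper":1,"dx":0,"dy":0,"dz":0.02,"rx":0,"ry":0,"rz":0},{"gripper":1,"dx":0,"dy":0,"dz":0.05,"rx":0,"ry":0,"rz":0},{"gripper":1,"dx":0,"dy":0,"dz":0.08,"rx":0,"ry":0,"rz":0},{"gripper":1,"dx":-0.015,"dy":-0.034,"dz":0.08,"rx":0,"ry":0,"rz":0},{"gripper":1,"dx":-0.03,"dy":-0.068,"dz":0.08,"rx":0,"ry":0,"rz":0},{"gripper":1,"dx":-0.045,"dy":-0.102,"dz":0.08,"rx":0,"ry":0,"rz":0},{"gripper":1,"dx":-0.06,"dy":-0.136,"dz":0.08,"rx":0,"ry":0,"rz":0},{"gripper":1,"dx":-0.075,"dy":-0.17,"dz":0.08,"rx":0,"ry":0,"rz":0},{"gripper":1,"dx":-0.09,"dy":-0.204,"dz":0.08,"rx":0,"ry":0,"rz":0},{"gripper":1,"dx":-0.09,"dy":-0.204,"dz":0.08,"rx":0,"ry":0,"rz":0}]' >/dev/null;  python3 st.py
python3 - <<'E'
from h import *
c=read_camera("wrist"); cv2.imwrite("pics/w5.png",c["pixels"])
for l in ["cap","tray"]:
  for r in cut_out("wrist",l)[:1]:
    P=pts(c,r["mask"]); print(l,r["conf"],np.round(r["box"]),P.min(0).round(3),P.max(0).round(3))
P=pts(c,np.ones((384,512),bool))
S=P[(abs(P[:,0]-.4)<.11)&(abs(P[:,1]+.37)<.13)&(P[:,2]>.018)&(P[:,2]<.027)]
b=cv2.minAreaRect(S[:,:2].astype(np.float32)); print("rim",len(S),b)
E
```

```text
17.85 pos [ 0.4524 -0.2511  0.3448] yaw 82.09 F [-0.06 -0.47 -1.39] T [0.007 0.002 0.04 ] w 12.5 q7 0.15 jt7 [0.002 0.018 0.671]
cap 0.83 [250. 251. 114. 132.] [ 0.332 -0.566 -0.   ] [ 0.525 -0.221  0.354]
tray 0.96 [224. 214. 108. 112.] [ 0.319 -0.441 -0.001] [ 0.48  -0.221  0.32 ]
rim 755 ((0.40117037296295166, -0.36011365056037903), (0.17007482051849365, 0.1509622186422348), 87.30758666992188)
```

View pics/w5.png

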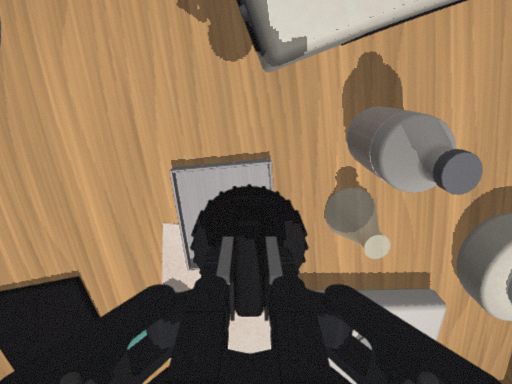

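Picture: cap held level at (248,245). The tray spans (172..275,160..268), its rim rectangle is 170×151 mm as specified, centre (0.401,-0.360), and there is free space around it. Moving over it and descending.

```bash
python3 -m jog '[{"gripper":1,"dx":-0.015,"dy":-0.03,"dz":-0.02,"rx":0,"ry":0,"rz":0},{"gripper":1,"dx":-0.03,"dy":-0.06,"dz":-0.05,"rx":0,"ry":0,"rz":0},{"gripper":1,"dx":-0.045,"dy":-0.09,"dz":-0.08,"rx":0,"ry":0,"rz":0},{"gripper":1,"dx":-0.053,"dy":-0.112,"dz":-0.11,"rx":0,"ry":0,"rz":0},{"gripper":1,"dx":-0.053,"dy":-0.112,"dz":-0.14,"rx":0,"ry":0,"rz":0},{"gripper":1,"dx":-0.053,"dy":-0.112,"dz":-0.17,"rx":0,"ry":0,"rz":0},{"gripper":1,"dx":-0.053,"dy":-0.112,"dz":-0.20,"rx":0,"ry":0,"rz":0},{"gripper":1,"dx":-0.053,"dy":-0.112,"dz":-0.23,"rx":0,"ry":0,"rz":0},{"gripper":1,"dx":-0.053,"dy":-0.112,"dz":-0.25,"rx":0,"ry":0,"rz":0},{"gripper":1,"dx":-0.053,"dy":-0.112,"dz":-0.25,"rx":0,"ry":0,"rz":0}]' >/dev/null;  python3 st.py
```

```text
19.0 pos [ 0.4021 -0.3545  0.0928] yaw 82.78 F [-0.53  1.02 -0.77] T [0.056 0.076 0.039] w 12.4 q7 0.22 jt7 [ 0.238 -0.539 -0.195]
```

```bash
python3 -m jog '[{"gripper":1,"dx":0,"dy":-0.005,"dz":-0.015,"rx":0,"ry":0,"rz":0},{"gripper":1,"dx":0,"dy":-0.005,"dz":-0.03,"rx":0,"ry":0,"rz":0},{"gripper":1,"dx":0,"dy":-0.005,"dz":-0.039,"rx":0,"ry":0,"rz":0},{"gripper":1,"dx":0,"dy":-0.005,"dz":-0.042,"rx":0,"ry":0,"rz":0},{"gripper":1,"dx":0,"dy":-0.005,"dz":-0.042,"rx":0,"ry":0,"rz":0},{"gripper":1,"dx":0,"dy":-0.005,"dz":-0.042,"rx":0,"ry":0,"rz":0}]' >/dev/null;  python3 st.py
for i in 1 2; do python3 -m jog '[{"gripper":1,"dx":0,"dy":0,"dz":-0.001,"rx":0,"ry":0,"rz":0},{"gripper":1,"dx":0,"dy":0,"dz":-0.0015,"rx":0,"ry":0,"rz":0},{"gripper":1,"dx":0,"dy":0,"dz":-0.0015,"rx":0,"ry":0,"rz":0}]' >/dev/null;  python3 st.py;done
```

```text
19.6 pos [ 0.4028 -0.3622  0.0536] yaw 82.62 F [-1.09 -0.1  -1.51] T [ 0.079 -0.039  0.009] w 12.4 q7 0.19 jt7 [ 0.013  0.009 -0.004]
19.9 pos [ 0.4026 -0.3621  0.0519] yaw 82.62 F [-0.78  0.32 -1.57] T [0.059 0.025 0.005] w 12.8 q7 0.19 jt7 [ 0.015 -0.017 -0.005]
20.2 pos [ 0.4025 -0.362   0.0501] yaw 82.62 F [ 0.3   0.17 -1.32] T [0.006 0.023 0.022] w 12.3 q7 0.19 jt7 [ 0.016 -0.014 -0.005]
```

```bash
for i in 1 2 3 4 5; do python3 -m jog '[{"gripper":1,"dx":0,"dy":0,"dz":-0.001,"rx":0,"ry":0,"rz":0},{"gripper":1,"dx":0,"dy":0,"dz":-0.0015,"rx":0,"ry":0,"rz":0},{"gripper":1,"dx":0,"dy":0,"dz":-0.0015,"rx":0,"ry":0,"rz":0}]' >/dev/null;  python3 st.py;done
```

```text
20.5 pos [ 0.4025 -0.362   0.0486] yaw 82.62 F [-0.04  0.14 -1.76] T [ 0.031 -0.074  0.002] w 12.2 q7 0.18 jt7 [ 0.015 -0.013 -0.005]
20.8 pos [ 0.4025 -0.362   0.0471] yaw 82.63 F [ 0.08 -1.06 -0.35] T [ 0.044 -0.012 -0.001] w 12.6 q7 0.18 jt7 [ 0.015 -0.013 -0.005]
21.1 pos [ 0.4025 -0.362   0.0456] yaw 82.62 F [ 0.7   0.59 -0.99] T [-0.06   0.008  0.011] w 12.6 q7 0.18 jt7 [ 0.015 -0.013 -0.005]
21.4 pos [ 0.4026 -0.3621  0.0446] yaw 82.62 F [-1.02  1.46  4.39] T [0.217 0.27  0.051] w 12.8 q7 0.18 jt7 [ 0.11  -0.471  0.001]
21.7 pos [ 0.4026 -0.3621  0.0445] yaw 82.62 F [-6.75  4.87 21.29] T [ 1.021  1.296 -0.005] w 12.8 q7 0.18 jt7 [ 4.590e-01 -2.162e+00  2.000e-03]
```

```bash
python3 -m jog '[{"gripper":1,"dx":0,"dy":0,"dz":0.0015,"rx":0,"ry":0,"rz":0},{"gripper":1,"dx":0,"dy":0,"dz":0.0015,"rx":0,"ry":0,"rz":0},{"gripper":0.7,"dx":0,"dy":0,"dz":0.0015,"rx":0,"ry":0,"rz":0},{"gripper":0.6,"dx":0,"dy":0,"dz":0.0015,"rx":0,"ry":0,"rz":0},{"gripper":0.5,"dx":0,"dy":0,"dz":0.0015,"rx":0,"ry":0,"rz":0},{"gripper":0.5,"dx":0,"dy":0,"dz":0.0015,"rx":0,"ry":0,"rz":0},{"gripper":0.5,"dx":0,"dy":0,"dz":0.0015,"rx":0,"ry":0,"rz":0}]' 20 >/dev/null;  python3 st.py
python3 -m jog '[{"gripper":0.5,"dx":0,"dy":0,"dz":0.02,"rx":0,"ry":0,"rz":0},{"gripper":0.5,"dx":0,"dy":0,"dz":0.05,"rx":0,"ry":0,"rz":0},{"gripper":0.5,"dx":0,"dy":0,"dz":0.09,"rx":0,"ry":0,"rz":0},{"gripper":0.5,"dx":0,"dy":0,"dz":0.13,"rx":0,"ry":0,"rz":0},{"gripper":0.5,"dx":0,"dy":0,"dz":0.15,"rx":0,"ry":0,"rz":0},{"gripper":0.5,"dx":0,"dy":0,"dz":0.15,"rx":0,"ry":0,"rz":0}]' >/dev/null;  python3 st.py
python3 - <<'E'
from h import *
c=read_camera("wrist"); cv2.imwrite("pics/w6.png",c["pixels"])
P=pts(c,np.ones((384,512),bool))
for a,b,nm in [(.037,.05,"bar"),(.0165,.023,"disc+rim"),(.002,.007,"floor")]:
    S=P[(abs(P[:,0]-.4)<.06)&(abs(P[:,1]+.36)<.06)&(P[:,2]>a)&(P[:,2]<b)]
    if len(S)>4: print(nm,len(S),np.percentile(S[:,2],[5,50,95]).round(4),cv2.minAreaRect(S[:,:2].astype(np.float32)))
E
```

```text
22.4 pos [ 0.4025 -0.362   0.0441] yaw 82.62 F [ 1.12 -0.01  0.49] T [-0.02   0.058 -0.06 ] w 42.4 q7 0.18 jt7 [ 0.008  0.001 -0.   ]
23.0 pos [ 0.4042 -0.3632  0.1976] yaw 82.61 F [ 0.83 -0.45 -0.28] T [-0.047  0.022 -0.025] w 42.7 q7 0.31 jt7 [-0.144  0.453  0.149]
bar 819 [0.0412 0.0434 0.0446] ((0.4028048515319824, -0.3631257116794586), (0.05069953575730324, 0.013641821220517159), 82.86241149902344)
disc+rim 2120 [0.019  0.0206 0.0218] ((0.4026973843574524, -0.36294397711753845), (0.061745282262563705, 0.06231391057372093), 82.34356689453125)
floor 10145 [0.0035 0.0047 0.0058] ((0.3999980390071869, -0.36000290513038635), (0.11998096853494644, 0.11998540163040161), 89.99618530273438)
```

View pics/w6.png

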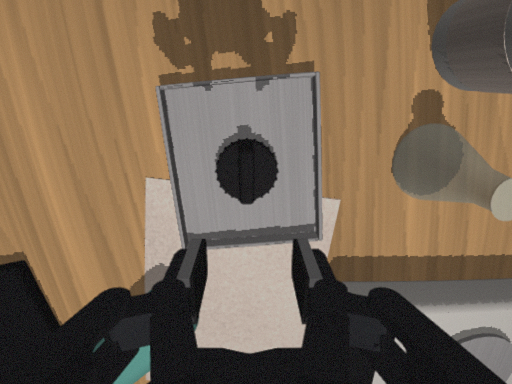

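The cap lies flat in the tray, centred at pixel (247,168). Its bar top is at 0.0434 m and its origin about 4 mm up, and the gripper is clear. Handing in.

```bash
python3 -c "
from station import hand_in; print(hand_in())"
```

```text
the job is handed in; nothing more can be done
None
```

The cap is off the filler neck and lying right way up in the steel tray. I handed the job in at about 23 s; no verdict was reported.

- **First stop:** I turned the cap anticlockwise with a light 25 N grip and felt the stop at about 0.46 rad from tight. I held it there for about 2 s at roughly 0.33 N m, which I estimate is about 12 N on the stop.
- **Press and turn:** I pressed the cap down about 4.5 mm (15 N) and turned it on to about 1.2 rad from tight. It then lifted off without pulling.
- **Set-down:** The highest force I read was 21 N, just after it touched the tray floor, and I eased off before letting go.

**Last checks:** The final wrist picture shows the cap about 3 mm from the tray's centre. It lies flat, with its origin about 4 mm above the tray's underside and the gripper about 0.15 m above it. The wrist pictures showed the flask, water bottle and funnel standing. I took no final picture of the rack, beakers or wash bottle, but the arm never went near them.

**Failed or disagreeing:**
- The first moves were refused because rows lacked fields, and one 12-row call was also refused. Nothing moved in any of them.
- The scene camera put the tray about 13 mm off from the wrist camera. I used the wrist value because it matched the given tray size.
- The wrist force showed 4 to 7 N sideways while I was pressing the cap.

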